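Lock a load cartridge into its test dock with the loose crank

TASK

Push the load cartridge fully home against the stop of its test dock. Then take the loose crank from its stand, fit it down over the hexagonal shaft hidden in the gearbox well until it is fully seated, and turn it clockwise until the red bolt is fully closed behind the cartridge. Leave the crank seated on the shaft, let go, and do not disturb the other things on the bench.

Things in the scene. Friction and masses are not known exactly. Their poses are not given: they have to be found in the camera images.
- dock: Fixed test dock, turned by up to 15 degrees. Origin: bench height, middle of its straight channel; x along the channel away from the robot, y to the left. Channel 163 mm wide between two aluminium walls (10 mm thick, 50 mm high, x = -110 to +120 mm). A blue gearbox, 95 mm (x) x 115 mm (y), 75 mm high, joins the left wall, with the round drive well in its top, centred at x = 30, y = 158 mm.
- mouth (a point): Middle of the channel's open, robot-side end, on the channel floor, 10 mm above the bench (dock x = -110 mm, y = 0).
- home (a point): Where the cartridge's origin lies when it is fully home: dock x = 75 mm, y = 0, on the channel floor, 10 mm above the bench. Axes as the dock's. The black stop block's face is 35 mm further along x; its top is 55 mm above the bench.
- well (a point): Centre of the mouth of the round well in the gearbox top, 75 mm above the bench. The well is 70 mm across and 55 mm deep with a flat floor; the hexagonal drive shaft stands hidden at its centre. A seated crank's origin is 55 mm below this point; one that merely rests on top of the shaft is only about 25 mm below.
- shaft (a point): Top of the drive shaft's tapered nose, 15 mm below the well's mouth. The upright shaft: hexagon 40 mm across flats, 30 mm high, plus a 10 mm nose. Which way its flats face is not known and differs each time: it has to be felt. It turns clockwise seen from above, 2.0 rad from its start to an end stop, needs 0.3 N m or a little more, stays where left, and moves the bolt 16 mm per rad.
- cartridge: Loose load cartridge, 0.4 to 0.85 kg, in the channel with 1.5 mm play each side, 65 to 105 mm short of home. Black block 70 mm (x, along the channel) x 160 mm (y, across) x 35 mm high, two finned aluminium resistors on top up to 56 mm high. Origin: centre of its underside, x towards the stop. Wide and short, it cocks and binds if pushed more than about 15 mm off its centre line.
- stripe (a point): Yellow stripe in the middle of the cartridge's flat robot-side face, where to push it along the channel's x; 17.5 mm above the channel floor. Pushed here the cartridge slides with 3 to 10 N.
- bolt (a joint): Red locking bolt, 12 mm thick, that slides out of the left wall across the channel behind the home cartridge (bolt at dock x = 23 to 35 mm, the home cartridge's near face at 40 mm). Value in m: 0 withdrawn (at the start), 0.032 fully closed. Only the drive shaft is meant to move it. It cannot close while the cartridge stands in its way.
- bolt_tip (a point): Middle of the red bolt's 12 x 26 mm end face, 34 mm above the bench; it moves along the dock's -y as the bolt closes.
- crank: Loose steel crank, 0.26 to 0.5 kg, upright in its stand. Origin: centre of the hub's underside, z up. Six-sided hub, 60 mm over its corners, z = 0 to 60 mm; in its underside a hexagonal socket 44 mm across flats, 44 mm deep, one pair of flats square to the crank's x (12 degrees play each way on the shaft). A flat alloy arm 24 mm wide, z = 60 to 72 mm, runs from the hub along -x to the handle.
- grip (a point): Centre of the square dark block on top of the crank's hub, by which to carry and seat it: 26 x 26 mm, faces square to the crank's x and y, z = 72 to 112 mm in the crank's frame (this point x = 0, y = 0, z = 97 mm).
- handle (a point): On the axis of the crank's upright round orange handle, 24 mm across, z = 72 to 132 mm in the crank's frame; this point is at x = -100 mm, y = 0, z = 102 mm.
- stand: Fixed crank stand, base plate 160 x 90 mm: a grey block 90 x 90 x 40 mm with a round hole 70 mm across in which the crank's hub stands, its foot 10 mm above the bench, and a grey post 70 mm high under the crank's arm. Origin: bench height, on the hole's axis; the arm lies along its -x, roughly towards the robot.
- resistor_a: Bystander: loose finned aluminium power resistor, 100 x 56 x 40 mm. Origin: centre of its underside.
- resistor_b: Bystander: the second such resistor, 100 x 56 x 40 mm. Origin: centre of its underside.
- probe: Bystander: black probe box with a paper label, 70 x 160 x 30 mm. Origin: centre of its underside.
- meter: Bystander: yellow and black hand multimeter lying flat, 170 x 85 x 37 mm. Origin: centre of its underside.
- can: Bystander: blue-banded spray can, 60 mm across, 170 mm tall, standing. Origin: centre of its underside.
- driver: Bystander: screwdriver lying on the bench. Origin: centre of its underside.
- pot: Bystander: empty black plastic pot, 80 mm across, 80 mm tall. Origin: centre of its underside.

How it is judged (in metres and radians):
On the way, in this order (a step that is already met when the one before it is completed fails the run):
1. the cartridge is fully home (within 4.5 mm) with the bolt still withdrawn (horizontal distance between cartridge and home below 0.0045 m and value of joint bolt below 0.004 m), for 0.2 s.
2. the crank is seated on the hexagon in the well, before the bolt has moved far (under 12 mm) (horizontal distance between crank and well below 0.008 m and z of crank in the frame of well below -0.045 m and angle between crank's own z axis and vertical below 0.15 rad and value of joint bolt below 0.012 m), for 0.2 s.
3. the bolt is closed (at least 28 mm) with the crank seated (horizontal distance between crank and well below 0.008 m and z of crank in the frame of well below -0.045 m and angle between crank's own z axis and vertical below 0.15 rad and horizontal distance between cartridge and home below 0.0045 m and value of joint bolt above 0.028 m), for 0.2 s.
At the end, for the whole second after the job is handed in: The cartridge is within 4.5 mm of home, the bolt is closed by at least 28 mm of its 32, and the crank stands seated on the shaft (foot at least 45 mm below the well's mouth, within 8 mm of its centre, leaning less than 0.15 rad), released and at rest (all of step 3 and linear speed of each of crank, cartridge below 0.02 m/s); the robot touches nothing.
It fails at once if a bystander is moved by more than 30 mm (distance of any of resistor_a, resistor_b, probe, meter, can, driver, pot from where it was at the start of the episode above 0.03 m).
It also fails if it takes over 72 s, if anything falls off the work surface, if the arm or the gripper's body presses on something with over 40 N, if the wrist force passes 120 N, or if a joint passes its speed limit or range.

ROBOT

A 6-joint arm with a two-finger parallel gripper is mounted at the origin on the work surface. World frame = base frame: x ahead of the robot, y to its left, z up, the work surface at z = 0. Lengths are in m, angles in degrees, forces in N, time in s.
With the tool pointing down it reaches from about 0.25 to 0.725 m from the base axis. Payload 9.7 kg.
Tool frame: the origin (TCP) lies between the finger pads; the fingertips stand 19 mm ahead of it and the grasp point (between the pads) is the TCP; z points along the fingers, y is the line along which they close (so a half turn about z gives the same grasp; the last joint's range is limited). The gripper opens to 85 mm and grips with 20 to 120 N. Pads are 22 mm wide; open, the fingers measure 114 mm over their backs; the gripper's body (76 mm by 85 mm) begins 54 mm behind the grasp point. The pads swing forward as they close: fully open they stand 13 mm farther back than shut.
Start: joints at [66.177, 4.979, 10.078, 95.1, 0, 90], TCP at [0.222, 0.503, 0.25] pointing down, gripper open.
Joint ranges: [-179.16, 179.16], [-48.56, 103.87], [-65.8, 70.77], [-126.05, 130.52], [-82.76, 87.17], [-180, 180]. Speed limits (degrees/s): [127.2, 127.2, 147.25, 180, 180, 180].

INTERFACE

Orientations are given as [roll, pitch, yaw] about the fixed x, y, z axes, in that order (R = Rz(yaw) Ry(pitch) Rx(roll)).
In Python, from workcell import telemetry, camera, calibration, workorder gives the robot as it stands.
- The arm moves only by the tool play_rows, never from a script. Its argument "increments" is a list of rows, each a list of 3 entries, a list of its own where there are three numbers: the shift along the tool's x, y, z in mm, then the turn, a rotation vector about the tool's x, y, z in degrees, then the closure, from 0 (fully open) to 1 (shut). In form: [[[x, y, z], [ax, ay, az], jaw], ...]. A call has 1 to 20 rows; each row is the pose to reach, as a shift and turn from the pose commanded when the call began, along the tool's axes at that moment; what a row does not reach only later rows make up. A row lasts 1/10 s, in which the tool goes at most 50 mm and 8.59 degrees, less where a joint would pass 70% of its speed; a pose out of reach is approached as far as the arm can. A call with a gripper value outside its range is refused whole. The fingers move at their own pace and stop on an object; "grip_force" is the grip in N (left out, the last holds). Time passes only in rows, so rows that repeat a pose let the fingers close. It gives the time, the measured TCP pose, the force, the opening and the grip force at its end, in the units of the state.
- telemetry.get_obs(): the state, without advancing time (a new reading comes with each control period).
- camera(name): name is "scene" or "top" or "wrist"; returns (picture, depth): 400x640x3 uint8, red, green, blue; 400x640 float32, m along the optical axis (not along the pixel's ray), 0 where there is no reading.
- calibration(name): a dict with "vertical_fov" (degrees; the focal length in pixels is half the picture's height over the tangent of half this angle, whatever the lens; pixels are square), "cx", "cy" (the principal point, pixels), "rvec" (rotation vector, rad) and "tvec" (3), from world to camera coordinates, as OpenCV has them; the wrist camera has in their place "hand_eye" (4x4, takes a point from camera to tool coordinates, whose origin is the TCP and whose axes are the flange's). Camera axes: x right, y down, z forward; pixel columns grow to the right and rows downward; lengths in m; the calibration is good to about 2 mm. A picture is of the moment at which its call begins: read the wrist's pose just before it. calibration takes no time and is no camera call.
- workorder.job_done(): hands the job in; it is judged then, once.
The state is a dict: "time": time; "q": joint angles; "qd": joint speeds; "joint_efforts": joint torques, N m; "ee_pos": TCP position; "tcp_rot": TCP orientation; "wrist_force": force on the tool from outside, world axes, zero at the start; "torque": the same for the moment, N m; "opening": finger opening in m; "grasp_force": force on a finger pad.
Only numpy, scipy, OpenCV 4.12 (cv2) and the standard library are available. Lean on these libraries where they do the work, as an engineer would, in place of code of your own. Each camera call takes 0.05 s, during which the arm holds its last target. There are 200 camera calls.

## Working session

There is one attempt and no reset: what is moved stays moved. The work goes in short steps, Python scripts to look and compute and a tool call to move; the robot and the scene stay as the last step left them, time stands still between calls to the robot, and variables do not carry over. Pictures are saved under pics/ and viewed, at most 10 in all, crops included, and the job is handed in when it is done.

Besides the shell and the picture viewer there is one more tool, called after "Request:" as name(argument=value, ...) on one line, values as JSON. play_rows: Moves the arm, as the interface text tells. Its arguments: {"type":"object","properties":{"increments":{"type":"array"},"grip_force":{"type":"number"}},"required":["increments"]}

```bash
mkdir -p pics; cat > h.py <<'E'
import numpy as np, cv2
from workcell import telemetry, camera, calibration, workorder
from scipy.spatial.transform import Rotation as R
def snap(n):
    o=telemetry.get_obs(); p,d=camera(n); np.savez('%s.npz'%n,p=p,d=d,pos=o['ee_pos'],rot=o['tcp_rot']); return p,d
def world(n,u,v,z=None,h=2):
    f=np.load('%s.npz'%n); c=calibration(n); d=f['d']
    F=200/np.tan(np.radians(c['vertical_fov']/2)); ray=np.array([(u-c['cx'])/F,(v-c['cy'])/F,1])
    if 'hand_eye' in c:
        T=np.array(c['hand_eye']); A=R.from_euler('xyz',f['rot'],degrees=True).as_matrix()
        M=A@T[:3,:3]; t=A@T[:3,3]+f['pos']
    else:
        Q=cv2.Rodrigues(np.array(c['rvec'],float))[0]; M=Q.T; t=-Q.T@np.array(c['tvec']).ravel()
    if z is None:
        w=d[int(v)-h:int(v)+h+1,int(u)-h:int(u)+h+1]; s=np.median(w[w>0])
    else: s=(z-t[2])/(M@ray)[2]
    return M@ray*s+t
E
python3 - <<'E'
from h import *
for n in('top','scene'):
    p,d=snap(n); cv2.imwrite('pics/%s0.png'%n,p[:,:,::-1]); c=calibration(n); print(n,c)
o=telemetry.get_obs(); print(o)
print(calibration('wrist'))
E
```

```text
top {'vertical_fov': 57.20977845801105, 'cx': 314.8862762325214, 'cy': 203.12337409874877, 'rvec': array([ 2.19982909, -2.1451638 ,  0.11735769]), 'tvec': array([3.82579862e-04, 6.00045272e-01, 1.12067830e+00])}
scene {'vertical_fov': 55.10350680183878, 'cx': 318.5151323255064, 'cy': 197.5976661092268, 'rvec': array([ 0.95810303,  2.56631244, -0.97353793]), 'tvec': array([ 0.42970051, -0.23746891,  1.50603492])}
{'time': 0.1, 'q': array([6.61758387e+01, 5.00792782e+00, 1.00388283e+01, 9.50995467e+01,
       9.19441467e-04, 9.00001454e+01]), 'qd': array([ 0.00820429, -0.187139  ,  0.14722154, -0.05095194,  0.02301901,
       -0.09887155]), 'joint_efforts': array([-2.10813610e-04, -5.21563447e+01,  4.65654874e+01,  1.59267685e-02,
       -3.86334386e-05, -2.71504854e-05]), 'ee_pos': array([0.22208391, 0.50296766, 0.24965267]), 'tcp_rot': array([-1.79931354e+02, -9.19266625e-04,  1.56175692e+02]), 'wrist_force': array([ 0.64021013,  0.21740903, -0.63703375]), 'torque': array([-0.0172396 , -0.06697625, -0.01160668]), 'grasp_force': 0.0, 'opening': 0.08535946453698001}
{'vertical_fov': 58.808880937284, 'cx': 324.5561059545769, 'cy': 198.47276604591605, 'hand_eye': array([[ 8.77277064e-04, -9.61487060e-01, -2.74848801e-01,
         6.94887789e-02],
       [ 9.99999615e-01,  8.46811090e-04,  2.29503718e-04,
        -1.91709812e-04],
       [ 1.20801574e-05, -2.74848896e-01,  9.61487433e-01,
        -1.23458272e-01],
       [ 0.00000000e+00,  0.00000000e+00,  0.00000000e+00,
         1.00000000e+00]])}
```

View pics/top0.png

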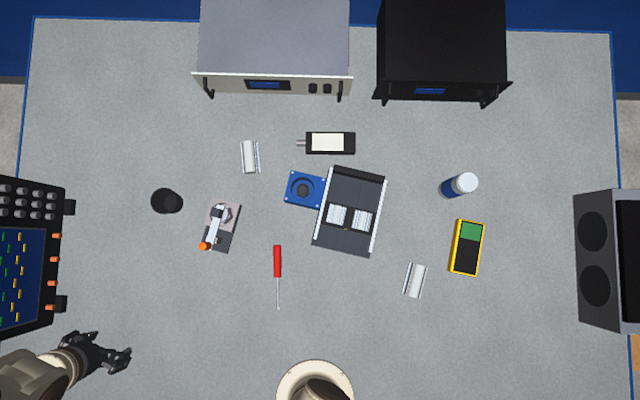

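View pics/scene0.png

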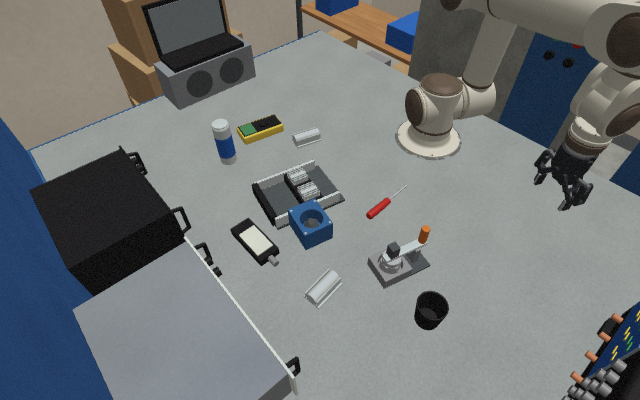

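The top view shows the dock around (350,210), the gearbox well at (304,188), the crank hub near (220,212) with its handle at (205,245), and the cartridge's near edge around (345,232). I'll enlarge that area.

```bash
python3 - <<'E'
from h import *
p=np.load('top.npz')['p'][155:265,190:395]
cv2.imwrite('pics/crop1.png',cv2.resize(p[:,:,::-1],(800,429),interpolation=cv2.INTER_CUBIC))
for u,v in((304,188),(340,225),(280,350)): print(world('top',u,v))
E
```

```text
[0.64271632 0.05021727 0.05933049]
[ 0.53244184 -0.0632022   0.04867004]
[ 1.43571142e-01  1.11907048e-01 -1.08600089e-04]
```

View pics/crop1.png

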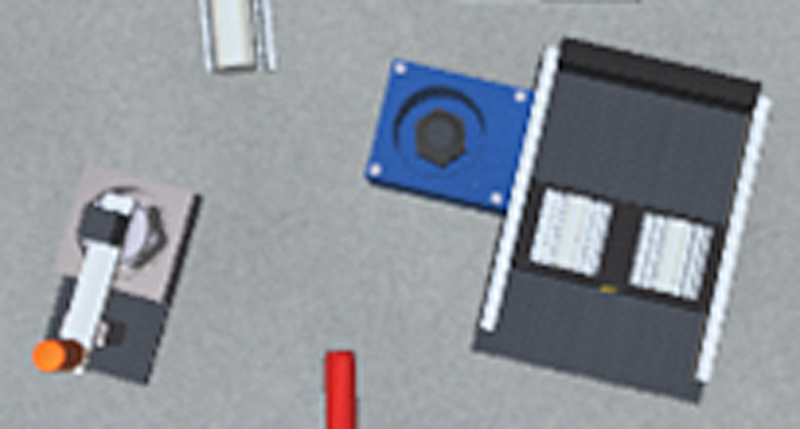

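The enlarged view (scale 3.902) shows wall-top ends at (488,325), (550,50), (704,378) and (766,100). The gearbox screws are at (400,68), (520,97), (375,170) and (497,198), the crank block is at (102,225), the handle top is at (50,355), and the stripe is at (607,289).

```bash
python3 - <<'E'
from h import *
g=lambda x,y,z:world('top',190+(x+.5)/3.902-.5,155+(y+.5)/3.902-.5,z)
a=[g(488,325,.05),g(550,50,.05),g(704,378,.05),g(766,100,.05)]
print(np.round(a,4)); 
d=(a[1]-a[0]+a[3]-a[2]); print('len',np.linalg.norm(d)/2,np.linalg.norm(a[0]-a[2]),'yaw',np.degrees(np.arctan2(d[1],d[0])))
s=[g(*q,.075) for q in((400,68),(520,97),(375,170),(497,198))]
print('well scr',np.mean(s,0), np.round(s,4)); d2=s[0]-s[2]+s[1]-s[3];print(np.degrees(np.arctan2(d2[1],d2[0])))
x=d[:2]/np.linalg.norm(d[:2]); y=np.array([-x[1],x[0]])
c=np.mean(a,0)[:2]-.005*x; print('dock',c,'well',c+.03*x+.158*y,'home',c+.075*x,'mouth',c-.11*x)
st=g(607,289,.045); print('stripe top',st,(st[:2]-c)@x,(st[:2]-c)@y)
gr=g(102,225,.122);ha=g(50,355,.142);print('grip',gr,'handle',ha,gr-ha,np.linalg.norm((gr-ha)[:2]),np.degrees(np.arctan2(*(gr-ha)[1::-1])))
E
```

```text
[[ 0.491   0.0135  0.05  ]
 [ 0.7108 -0.0305  0.05  ]
 [ 0.454  -0.1561  0.05  ]
 [ 0.6749 -0.2035  0.05  ]]
len 0.22506727005121746 0.17366374634551465 yaw -11.71884162670681
well scr [0.63829516 0.04841931 0.075     ] [[ 0.6885  0.0872  0.075 ]
 [ 0.668  -0.0068  0.075 ]
 [ 0.608   0.1041  0.075 ]
 [ 0.5887  0.0092  0.075 ]]
-11.605481428743754
dock [ 0.57780172 -0.09314305] well [0.63926767 0.05547033] home [ 0.65123842 -0.10837625] mouth [ 0.47009455 -0.07080103]
stripe top [ 0.52164581 -0.07966185  0.045     ] -0.05772355256652207 0.0017944138183635919
grip [0.55678035 0.30007945 0.122     ] handle [0.4612565  0.32707517 0.142     ] [ 0.09552385 -0.02699572 -0.02      ] 0.09926517453463847 -15.780671113909962
```

```bash
cat >> h.py <<'E'
def plan(x,y,z,yaw,cmd=None):
    o=telemetry.get_obs(); p,r=(o['ee_pos'],o['tcp_rot']) if cmd is None else (np.array(cmd[:3]),[180,0,cmd[3]])
    A=R.from_euler('xyz',r,degrees=True); B=R.from_euler('xyz',[180,0,yaw],degrees=True)
    print('shift',np.round(A.inv().apply(np.array([x,y,z])-p)*1000,1),'rot',np.round((A.inv()*B).as_rotvec(degrees=True),2))
E
python3 -c "
from h import *
plan(.42,.0,.27,168.3)"
```

```text
shift [-384.2 -380.2  -19.9] rot [-7.000e-02 -1.000e-02 -1.212e+01]
```

Request:
play_rows(increments=[[[-384, -380, -20], [0, 0, -12.1], 1], [[-384, -380, -20], [0, 0, -12.1], 1], [[-384, -380, -20], [0, 0, -12.1], 1], [[-384, -380, -20], [0, 0, -12.1], 1], [[-384, -380, -20], [0, 0, -12.1], 1], [[-384, -380, -20], [0, 0, -12.1], 1], [[-384, -380, -20], [0, 0, -12.1], 1], [[-384, -380, -20], [0, 0, -12.1], 1], [[-384, -380, -20], [0, 0, -12.1], 1], [[-384, -380, -20], [0, 0, -12.1], 1], [[-384, -380, -20], [0, 0, -12.1], 1], [[-384, -380, -20], [0, 0, -12.1], 1], [[-384, -380, -20], [0, 0, -12.1], 1], [[-384, -380, -20], [0, 0, -12.1], 1], [[-384, -380, -20], [0, 0, -12.1], 1]])

```text
time: 1.6
ee_pos: [0.4197, 0.0014, 0.2703]
tcp_rot: [180.0, -0.0, 168.4]
wrist_force: [0.4, 0.2, 1.0]
opening: 0.0003
grasp_force: 0.0
```

```bash
python3 - <<'E'
from h import *
p,d=snap('wrist'); cv2.imwrite('pics/w1.png',cv2.resize(p[:,:,::-1],(800,500)))
o=telemetry.get_obs(); print(o['q'],o['ee_pos'],o['tcp_rot'],o['time'])
E
```

```text
[ 1.91082093e-01 -1.21791213e+01 -3.94960056e+00  9.82240882e+01
  3.10668480e-03  1.18001725e+01] [0.41969901 0.00141413 0.27033346] [1.79995848e+02 4.68248427e-03 1.68390910e+02] 1.65
```

View pics/w1.png

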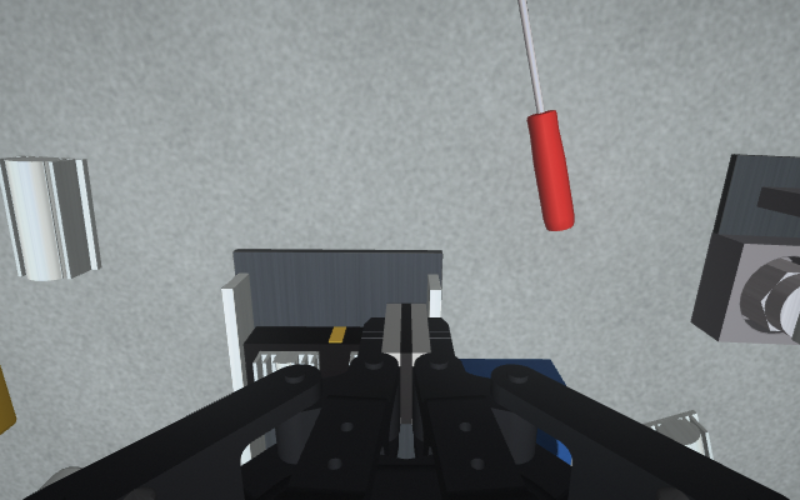

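The wrist view is rotated so that up points toward the robot. It shows the floor's near edge from (236,250) to (441,250), and the stripe from (332,342) and (345,327), with its face-top end around y=342.

```bash
python3 - <<'E'
from h import *
a=world('wrist',236*.8,250*.8,.01);b=world('wrist',441*.8,250*.8,.01);m=(a+b)/2;d=a-b
print(a,b,np.linalg.norm(d),m,np.degrees(np.arctan2(d[1],d[0]))+90)
print('stripe top',world('wrist',338*.8,343*.8,.045),'bottom',world('wrist',338*.8,327*.8,.01))
yaw=np.radians(-11.7);x=np.array([np.cos(yaw),np.sin(yaw)]);y=np.array([-x[1],x[0]])
c=np.array([.5778,-.0931])
for n in('stripe',): print((world('wrist',338*.8,343*.8,.045)[:2]-c)@x,(world('wrist',338*.8,343*.8,.045)[:2]-c)@y,(m[:2]-c)@x,(m[:2]-c)@y)
s=c-.085*x;print('start',s); plan(*s,.1,168.3); plan(*s,.04,168.3)
E
```

```text
[ 0.43007615 -0.1568863   0.01      ] [0.46711117 0.02402182 0.01      ] 0.1846600733663242 [ 0.44859366 -0.06643224  0.01      ] -11.569578484646101
stripe top [ 0.52157468 -0.07977227  0.045     ] bottom [ 0.52232394 -0.08523946  0.01      ]
-0.05775981005217653 0.0016490355574459703 -0.1319296759352453 -8.772634800849379e-05
start [ 0.49456606 -0.07586308]
shift [-88.9 -60.6 170.3] rot [0.   0.   0.09]
shift [-88.9 -60.6 230.3] rot [0.   0.   0.09]
```

Request:
play_rows(increments=[[[-89, -60.5, 170], [0, 0, 0], 1], [[-89, -60.5, 170], [0, 0, 0], 1], [[-89, -60.5, 170], [0, 0, 0], 1], [[-89, -60.5, 170], [0, 0, 0], 1], [[-89, -60.5, 170], [0, 0, 0], 1], [[-89, -60.5, 210], [0, 0, 0], 1], [[-89, -60.5, 230], [0, 0, 0], 1], [[-89, -60.5, 230], [0, 0, 0], 1], [[-93, -60.5, 230], [0, 0, 0], 1], [[-97, -60.5, 230], [0, 0, 0], 1], [[-101, -60.5, 230], [0, 0, 0], 1], [[-105, -60.5, 230], [0, 0, 0], 1], [[-109, -60.5, 230], [0, 0, 0], 1], [[-113, -60.5, 230], [0, 0, 0], 1]])

```text
time: 3.05
ee_pos: [0.5182, -0.0818, 0.0404]
tcp_rot: [180.0, -0.1, 168.3]
wrist_force: [-4.4, 0.8, 3.9]
opening: 0.0001
grasp_force: 2.5
```

Request:
play_rows(increments=[[[-5, 0, 0], [0, 0, 0], 1], [[-10, 0, 0], [0, 0, 0], 1], [[-15, 0, 0], [0, 0, 0], 1], [[-20, 0, 0], [0, 0, 0], 1], [[-25, 0, 0], [0, 0, 0], 1], [[-30, 0, 0], [0, 0, 0], 1], [[-35, 0, 0], [0, 0, 0], 1], [[-40, 0, 0], [0, 0, 0], 1], [[-45, 0, 0], [0, 0, 0], 1], [[-50, 0, 0], [0, 0, 0], 1], [[-55, 0, 0], [0, 0, 0], 1], [[-60, 0, 0], [0, 0, 0], 1], [[-65, 0, 0], [0, 0, 0], 1], [[-70, 0, 0], [0, 0, 0], 1], [[-75, 0, 0], [0, 0, 0], 1], [[-78, 0, 0], [0, 0, 0], 1]])

```text
time: 4.65
ee_pos: [0.5949, -0.0977, 0.0402]
tcp_rot: [180.0, -0.0, 168.3]
wrist_force: [-5.8, 0.8, 4.2]
opening: -0.0001
grasp_force: 2.6
```

Request:
play_rows(increments=[[[-2, 0, 0], [0, 0, 0], 1], [[-4, 0, 0], [0, 0, 0], 1], [[-6, 0, 0], [0, 0, 0], 1], [[-8, 0, 0], [0, 0, 0], 1], [[-9, 0, 0], [0, 0, 0], 1]])

```text
time: 5.15
ee_pos: [0.6036, -0.0995, 0.0402]
tcp_rot: [-180.0, -0.0, 168.3]
wrist_force: [-4.1, 0.6, 3.8]
opening: 0.0002
grasp_force: 2.3
```

Request:
play_rows(increments=[[[-1, 0, 0], [0, 0, 0], 1], [[-2, 0, 0], [0, 0, 0], 1], [[-3, 0, 0], [0, 0, 0], 1]])

```text
time: 5.45
ee_pos: [0.6057, -0.0998, 0.0402]
tcp_rot: [180.0, -0.1, 168.3]
wrist_force: [-11.9, 3.3, 6.7]
opening: -0.0002
grasp_force: 6.3
```

Request:
play_rows(increments=[[[-1, 0, 0], [0, 0, 0], 1], [[-1.5, 0, 0], [0, 0, 0], 1], [[-1.5, 0, 0], [0, 0, 0], 1]])

```text
time: 5.75
ee_pos: [0.6057, -0.0998, 0.0402]
tcp_rot: [180.0, -0.3, 168.3]
wrist_force: [-16.3, 3.2, 10.7]
opening: 0.0
grasp_force: 8.7
```

```bash
python3 -c "
from h import *
plan(.66,.155,.25,254); plan(.56,.405,.25,254,(.66,.155,.25,254))"
```

```text
shift [  -0.4  260.5 -209.7] rot [  0.21  -0.21 -85.71]
shift [-212.8  165.     0. ] rot [0. 0. 0.]
```

Request:
play_rows(increments=[[[15, 0, 0], [0, 0, 0], 1], [[15, 0, -50], [0, 0, 0], 1], [[15, 0, -100], [0, 0, 0], 1], [[10, 30, -150], [0, 0, -8], 0.4], [[5, 70, -190], [0, 0, -16], 0], [[0, 110, -210], [0, 0, -24], 0], [[0, 150, -210], [0, 0, -32], 0], [[0, 190, -210], [0, 0, -40], 0], [[0, 230, -210], [0, 0, -48], 0], [[0, 260, -210], [0, 0, -56], 0], [[0, 260, -210], [0, 0, -64], 0], [[0, 260, -210], [0, 0, -72], 0], [[0, 260, -210], [0, 0, -80], 0], [[0, 260, -210], [0, 0, -85.7], 0], [[0, 260, -210], [0, 0, -85.7], 0], [[0, 260, -210], [0, 0, -85.7], 0]])

```text
time: 7.35
ee_pos: [0.6611, 0.1542, 0.2502]
tcp_rot: [-180.0, 0.0, -106.2]
wrist_force: [-0.0, 0.2, -0.3]
opening: 0.0853
grasp_force: 0.0
```

```bash
python3 - <<'E'
from h import *
p,d=snap('wrist'); cv2.imwrite('pics/w2.png',cv2.resize(p[:,:,::-1],(800,500)))
o=telemetry.get_obs(); print(o['q'],o['ee_pos'],o['tcp_rot'],o['time'])
p,d=snap('top')
E
```

```text
[ 1.31318591e+01  2.41483391e+01  3.31921966e+01  9.90140785e+01
 -5.62348742e-04 -6.06785567e+01] [0.66100329 0.15420511 0.25023846] [-1.79973761e+02  1.40927514e-02 -1.06189581e+02] 7.4
```

View pics/w2.png

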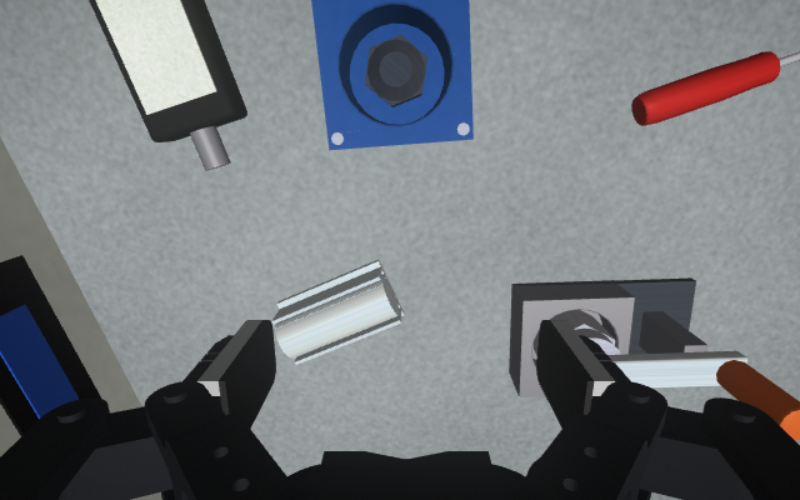

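The wrist view shows the well rim centred near (396,64), and the hex shaft is clearly visible at (396,70) with corners near (427,67) and (392,106). I'll enlarge it to read the hex orientation.

```bash
python3 - <<'E'
from h import *
p=np.load('wrist.npz')['p'][0:110,255:385]
p=cv2.convertScaleAbs(p,alpha=2)
cv2.imwrite('pics/crop2.png',cv2.resize(p[:,:,::-1],None,fx=5,fy=5,interpolation=cv2.INTER_CUBIC))
E
```

```text
(no output)
```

View pics/crop2.png

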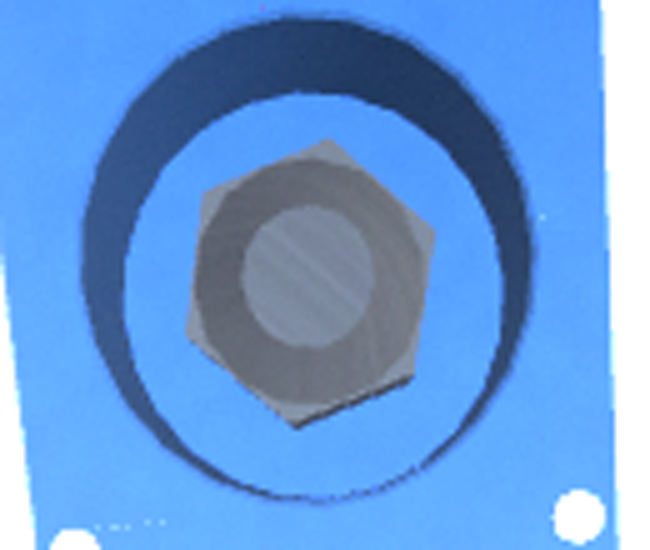

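Crop (×5): the hex top corners are at (328,138), (434,235), (412,375), (294,425), (190,335) and (204,192), the nose centre is at (308,276), and the rim extremes are at x 82–531, y 14–502.

```bash
python3 - <<'E'
from h import *
g=lambda x,y,z:world('wrist',255+(x+.5)/5-.5,(y+.5)/5-.5,z)
P=np.array([g(*q,.05) for q in((328,138),(434,235),(412,375),(294,425),(190,335),(204,192))])
c=P.mean(0); v=P-c; print('hex c',c,'radii',np.linalg.norm(v,axis=1).round(4))
ang=np.degrees(np.arctan2(v[:,1],v[:,0]))
z=np.exp(1j*np.radians(ang*6)).mean(); print('corner angles',ang.round(1)%60,'mean',np.degrees(np.angle(z))/6%60)
print('nose',g(308,276,.06))
E=[g(*q,.075) for q in((82,258),(531,250),(300,14),(308,502))]; print('rim',np.round(E,4),np.linalg.norm(E[0]-E[1]),np.linalg.norm(E[2]-E[3]),(E[0]+E[1])/2,(E[2]+E[3])/2)
E
```

```text
hex c [0.6391443  0.05341253 0.05      ] radii [0.0231 0.0224 0.0227 0.0229 0.0222 0.023 ]
corner angles [6.2 4.4 4.1 6.4 5.  4.5] mean 5.107972319148835
nose [0.63921533 0.05303192 0.06      ]
rim [[0.6726 0.0423 0.075 ]
 [0.6048 0.0607 0.075 ]
 [0.63   0.0189 0.075 ]
 [0.6491 0.0874 0.075 ]] 0.07023580839570552 0.07108353602066507 [0.63867133 0.05150481 0.075     ] [0.63952769 0.05316537 0.075     ]
```

```bash
python3 -c "
from h import *
plan(.575,.385,.27,254)"
```

```text
shift [-197.8  146.8  -19.7] rot [-0.02  0.01 -0.16]
```

Request:
play_rows(increments=[[[-40, 30, -10], [0, 0, 0], 0], [[-80, 60, -20], [0, 0, 0], 0], [[-120, 90, -20], [0, 0, 0], 0], [[-160, 120, -20], [0, 0, 0], 0], [[-198, 147, -20], [0, 0, 0], 0], [[-198, 147, -20], [0, 0, 0], 0], [[-198, 147, -20], [0, 0, 0], 0]])

```text
time: 8.15
ee_pos: [0.5735, 0.3863, 0.2699]
tcp_rot: [180.0, -0.0, -106.0]
wrist_force: [0.0, 0.4, -0.2]
opening: 0.0851
grasp_force: 0.0
```

```bash
python3 - <<'E'
from h import *
p,d=snap('wrist'); cv2.imwrite('pics/w3.png',cv2.resize(p[:,:,::-1],(800,500)))
o=telemetry.get_obs(); print(o['q'],o['ee_pos'],o['tcp_rot'],o['time'])
E
```

```text
[ 3.38589023e+01  2.72763294e+01  3.97234825e+01  1.02451636e+02
 -1.79423399e-02 -4.00946041e+01] [0.57412452 0.38509788 0.27016081] [-1.79989162e+02 -1.49851044e-02 -1.06046494e+02] 8.2
```

View pics/w3.png

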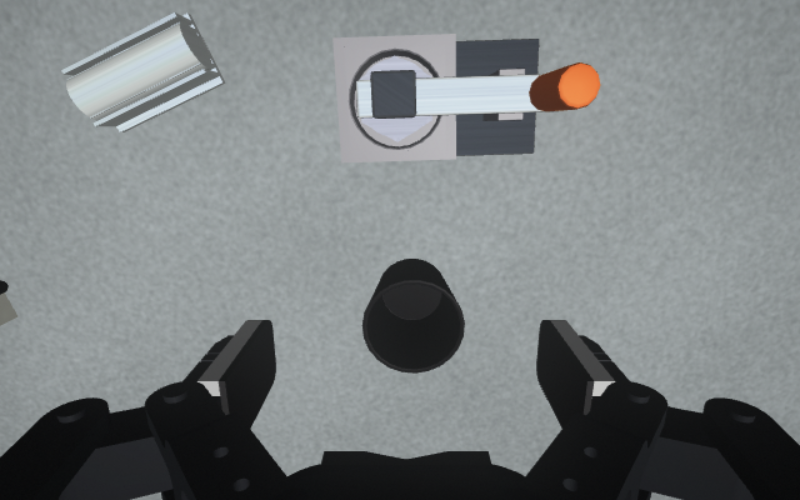

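The view shows the block top with corners at (371,71), (414,71), (416,116) and (373,118), and the handle top at (578,86). Nothing is obstructing them.

```bash
python3 - <<'E'
from h import *
g=lambda x,y,z:world('wrist',(x+.5)*.8-.5,(y+.5)*.8-.5,z)
P=np.array([g(*q,.122) for q in((371,71),(414,71),(416,116),(373,118))])
print(P.round(4),P.mean(0)); d=P[0]-P[1]+P[3]-P[2]; print('edge yaw',np.degrees(np.arctan2(d[1],d[0])),[np.linalg.norm(P[i]-P[i-1]).round(4) for i in range(4)])
h=g(578,86,.142); v=P.mean(0)-h; print('arm',h,np.linalg.norm(v[:2]),np.degrees(np.arctan2(v[1],v[0])))
c=P.mean(0); yaw=np.degrees(np.arctan2(v[1],v[0]))+270
plan(c[0],c[1],.18,yaw);plan(c[0],c[1],.107,yaw)
E
```

```text
[[0.566  0.2869 0.122 ]
 [0.5424 0.2936 0.122 ]
 [0.5479 0.3176 0.122 ]
 [0.5725 0.3118 0.122 ]] [0.55719731 0.30246941 0.122     ]
edge yaw -14.618111270661453 [np.float64(0.0258), np.float64(0.0246), np.float64(0.0247), np.float64(0.0253)]
arm [0.46112491 0.32664868 0.142     ] 0.0990683750786236 -14.12666879338697
shift [84.1 -6.6 90.2] rot [-0.01 -0.02 -1.92]
shift [ 84.   -6.5 163.2] rot [-0.01 -0.02 -1.92]
```

Request:
play_rows(increments=[[[40, -3, 40], [0, 0, -1.5], 0], [[84, -6.5, 80], [0, 0, -1.5], 0], [[84, -6.5, 90], [0, 0, -1.5], 0], [[84, -6.5, 90], [0, 0, -1.5], 0], [[84, -6.5, 125], [0, 0, -1.5], 0], [[84, -6.5, 150], [0, 0, -1.5], 0], [[84, -6.5, 163], [0, 0, -1.5], 0], [[84, -6.5, 163], [0, 0, -1.5], 0]])

```text
time: 9.0
ee_pos: [0.5572, 0.3022, 0.1066]
tcp_rot: [179.9, -0.1, -104.6]
wrist_force: [0.8, 0.6, 0.0]
opening: 0.0855
grasp_force: 0.0
```

Request:
play_rows(increments=[[[0, 0, 0], [0, 0, 0], 1], [[0, 0, 0], [0, 0, 0], 1], [[0, 0, 0], [0, 0, 0], 1], [[0, 0, 0], [0, 0, 0], 1], [[0, 0, 0], [0, 0, 0], 1], [[0, 0, 0], [0, 0, 0], 1], [[0, 0, 0], [0, 0, 0], 1], [[0, 0, 0], [0, 0, 0], 1]], grip_force=80)

```text
time: 9.8
ee_pos: [0.5575, 0.3029, 0.1083]
tcp_rot: [-179.9, 0.1, -104.5]
wrist_force: [-0.9, 0.4, 6.1]
opening: 0.0254
grasp_force: 79.7
```

Request:
play_rows(increments=[[[0, 0, -20], [0, 0, 0], 1], [[0, 0, -50], [0, 0, 0], 1], [[0, 0, -80], [0, 0, 0], 1], [[0, 0, -105], [0, 0, 0], 1], [[0, 0, -105], [0, 0, 0], 1]])

```text
time: 10.3
ee_pos: [0.558, 0.303, 0.2158]
tcp_rot: [-179.8, 0.2, -104.5]
wrist_force: [0.6, -0.4, -2.5]
opening: 0.0247
grasp_force: 79.4
```

```bash
python3 - <<'E'
from h import *
plan(.6392,.0532,.21,245.3)
p,d=snap('scene'); cv2.imwrite('pics/s2.png',p[100:300,250:570,::-1])
E
```

```text
shift [ 221.4 -141.2    5.5] rot [-0.19  0.2  10.17]
```

Request:
play_rows(increments=[[[22, -14, 0], [0, 0, 1], 1], [[52, -33, 0], [0, 0, 3], 1], [[82, -52, 0], [0, 0, 5], 1], [[112, -71, 0], [0, 0, 7], 1], [[142, -91, 0], [0, 0, 9], 1], [[172, -110, 0], [0, 0, 10.2], 1], [[200, -128, 0], [0, 0, 10.2], 1], [[215, -137, 0], [0, 0, 10.2], 1], [[221.4, -141.2, 0], [0, 0, 10.2], 1], [[221.4, -141.2, 0], [0, 0, 10.2], 1], [[221.4, -141.2, 0], [0, 0, 10.2], 1], [[221.4, -141.2, 0], [0, 0, 10.2], 1]])

```text
time: 11.55
ee_pos: [0.638, 0.0541, 0.2122]
tcp_rot: [180.0, 0.0, -114.6]
wrist_force: [0.1, 0.1, -3.1]
opening: 0.025
grasp_force: 79.2
```

```bash
python3 - <<'E'
from h import *
o=telemetry.get_obs();print(o['ee_pos'],o['tcp_rot'],o['wrist_force'],o['torque'])
plan(.6392,.0532,.177,245.3)
p,d=snap('wrist'); cv2.imwrite('pics/w4.png',cv2.resize(p[:,:,::-1],(800,500)))
E
```

```text
[0.63802409 0.05410863 0.21223063] [ 1.79986286e+02  8.75405272e-03 -1.14640005e+02] [ 0.05284965  0.05654876 -3.08087355] [0.0237535  0.03583194 0.02108574]
shift [ 0.3 -1.5 35.2] rot [0.01 0.01 0.06]
```

View pics/w4.png

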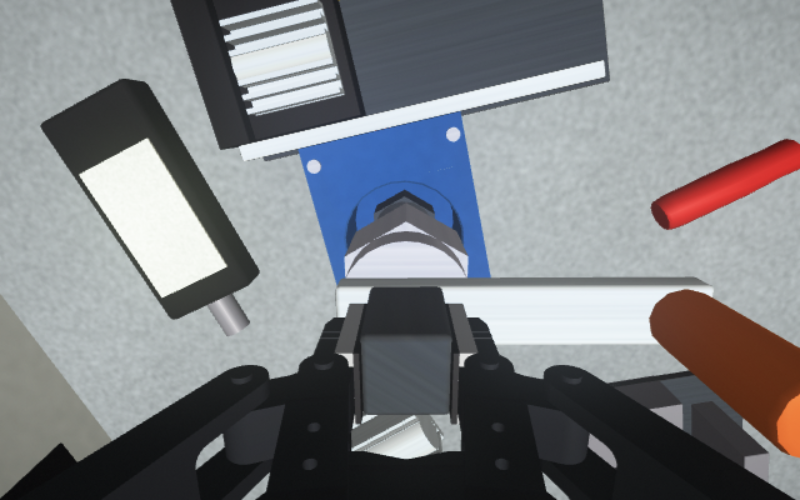

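Request:
play_rows(increments=[[[0.3, -1.5, 10], [0, 0, 0], 1], [[0.3, -1.5, 25], [0, 0, 0], 1], [[0.3, -1.5, 38], [0, 0, 0], 1], [[0.3, -1.5, 46], [0, 0, 0], 1], [[0.3, -1.5, 50], [0, 0, 0], 1], [[0.3, -1.5, 53], [0, 0, 0], 1], [[0.3, -1.5, 56], [0, 0, 0], 1], [[0.3, -1.5, 59], [0, 0, 0], 1], [[0.3, -1.5, 62], [0, 0, 0], 1]])

```text
time: 12.5
ee_pos: [0.6397, 0.0519, 0.1504]
tcp_rot: [-180.0, 0.0, -114.7]
wrist_force: [0.2, -0.0, -3.1]
opening: 0.0249
grasp_force: 79.3
```

Request:
play_rows(increments=[[[-0.6, 0.8, 2], [0, 0, 0], 1], [[-0.6, 0.8, 4], [0, 0, 0], 1], [[-0.6, 0.8, 6], [0, 0, 0], 1], [[-0.6, 0.8, 8], [0, 0, 0], 1], [[-0.6, 0.8, 10], [0, 0, 0], 1]])

```text
time: 13.0
ee_pos: [0.6391, 0.0528, 0.1401]
tcp_rot: [-180.0, -0.0, -114.7]
wrist_force: [0.1, -0.2, -2.6]
opening: 0.025
grasp_force: 79.3
```

Foot is about 8 mm below the hexagon's top with no resistance, so I'll continue.

Request:
play_rows(increments=[[[0, 0, 3], [0, 0, 0], 1], [[0, 0, 6], [0, 0, 0], 1], [[0, 0, 9], [0, 0, 0], 1], [[0, 0, 12], [0, 0, 0], 1], [[0, 0, 15], [0, 0, 0], 1], [[0, 0, 18], [0, 0, 0], 1], [[0, 0, 20], [0, 0, 0], 1]])

```text
time: 13.7
ee_pos: [0.639, 0.0528, 0.1199]
tcp_rot: [180.0, -0.0, -114.7]
wrist_force: [-0.1, 0.2, -2.7]
opening: 0.0249
grasp_force: 79.3
```

Request:
play_rows(increments=[[[0, 0, 1], [0, 0, 0], 1], [[0, 0, 2], [0, 0, 0], 1], [[0, 0, 3], [0, 0, 0], 1], [[0, 0, 3], [0, 0, 0], 1]])

```text
time: 14.1
ee_pos: [0.6391, 0.0528, 0.1183]
tcp_rot: [-180.0, 0.0, -114.7]
wrist_force: [-3.6, 0.2, 4.1]
opening: 0.025
grasp_force: 80.1
```

Request:
play_rows(increments=[[[0, 0, -1], [0, 0, 4], 1], [[0, 0, -1], [0, 0, 8], 1], [[0, 0, -1], [0, 0, 12], 1], [[0, 0, -1], [0, 0, 16], 1], [[0, 0, -1], [0, 0, 20], 1], [[0, 0, -1], [0, 0, 25], 1], [[0, 0, -1], [0, 0, 30], 1], [[0, 0, -1], [0, 0, 35], 1], [[0, 0, -1], [0, 0, 40], 1], [[0, 0, -1], [0, 0, 45], 1], [[0, 0, -1], [0, 0, 50], 1], [[0, 0, -1], [0, 0, 55], 1], [[0, 0, -1], [0, 0, 60], 1]])

```text
time: 15.4
ee_pos: [0.6394, 0.0532, 0.1184]
tcp_rot: [180.0, 0.1, -174.9]
wrist_force: [0.6, 1.5, -1.5]
opening: 0.0252
grasp_force: 79.5
```

```bash
python3 - <<'E'
from h import *
o=telemetry.get_obs();print(o['q'],o['ee_pos'],o['tcp_rot'],o['wrist_force'],o['torque'])
E
```

```text
[ 4.74161979e+00  1.69174409e+01  9.27883249e+00  8.23077944e+01
  3.47022992e-02 -3.74900979e-01] [0.63941578 0.05319885 0.11843896] [ 1.79965649e+02  5.38230653e-02 -1.74883479e+02] [ 0.64191596  1.51240359 -1.45487146] [ 0.36229622 -0.1326725   0.34706001]
```

Request:
play_rows(increments=[[[0, 0, 0], [0, 0, 5], 1], [[0, 0, 0], [0, 0, 10], 1], [[0, 0, 0], [0, 0, 15], 1], [[0, 0, 0], [0, 0, 20], 1], [[0, 0, 0], [0, 0, 25], 1], [[0, 0, 0], [0, 0, 30], 1], [[0, 0, 0], [0, 0, 35], 1], [[0, 0, 0], [0, 0, 40], 1], [[0, 0, 0], [0, 0, 45], 1], [[0, 0, 0], [0, 0, 50], 1]])

```text
time: 16.4
ee_pos: [0.6393, 0.053, 0.1184]
tcp_rot: [180.0, 0.0, 135.1]
wrist_force: [-0.3, 0.9, -1.7]
opening: 0.0248
grasp_force: 79.6
```

```bash
python3 - <<'E'
from h import *
o=telemetry.get_obs();print(o['q'],o['ee_pos'],o['tcp_rot'],o['wrist_force'],o['torque'])
E
```

```text
[4.73415257e+00 1.69167515e+01 9.27563415e+00 8.23226816e+01
 1.15019448e-02 4.96251970e+01] [0.63930118 0.05299737 0.11841756] [1.79964970e+02 1.46880436e-02 1.35108955e+02] [-0.34647444  0.94498413 -1.7143152 ] [0.12497703 0.02336737 0.35450007]
```

Request:
play_rows(increments=[[[0, 0, 0], [0, 0, 3], 1], [[0, 0, 0], [0, 0, 6], 1], [[0, 0, 0], [0, 0, 9], 1], [[0, 0, 0], [0, 0, 12], 1], [[0, 0, 0], [0, 0, 12], 1]])

```text
time: 16.9
ee_pos: [0.6392, 0.053, 0.1184]
tcp_rot: [180.0, 0.0, 123.2]
wrist_force: [-0.0, 1.1, -1.6]
opening: 0.0249
grasp_force: 79.4
```

```bash
python3 - <<'E'
from h import *
o=telemetry.get_obs();print(o['q'],o['ee_pos'],o['tcp_rot'],o['wrist_force'],o['torque'])
E
```

```text
[4.73205869e+00 1.69153277e+01 9.27139163e+00 8.23328424e+01
 1.25311096e-02 6.14844724e+01] [0.63919851 0.05297014 0.11839502] [1.79973613e+02 7.49440381e-05 1.23247589e+02] [-0.00915766  1.05470648 -1.58488779] [ 0.10885493 -0.01764479 -0.03580433]
```

Request:
play_rows(increments=[[[0, 0, 0], [0, 0, 2], 1], [[0, 0, 0], [0, 0, 4], 1]])

```text
time: 17.1
ee_pos: [0.6392, 0.0529, 0.1184]
tcp_rot: [180.0, -0.0, 119.3]
wrist_force: [0.5, 0.7, -0.6]
opening: 0.0247
grasp_force: 79.6
```

```bash
python3 - <<'E'
from h import *
o=telemetry.get_obs();print(o['tcp_rot'],o['wrist_force'],o['torque'])
E
```

```text
[ 1.79976018e+02 -8.38805038e-04  1.19322985e+02] [ 0.54652267  0.67086755 -0.6142601 ] [0.12447919 0.07581413 0.28784697]
```

Request:
play_rows(increments=[[[0, 0, 0], [0, 0, 2], 1], [[0, 0, 0], [0, 0, 4], 1]])

```text
time: 17.3
ee_pos: [0.6392, 0.053, 0.1184]
tcp_rot: [180.0, 0.0, 115.3]
wrist_force: [0.3, 0.9, -1.6]
opening: 0.0248
grasp_force: 80.1
```

```bash
python3 - <<'E'
from h import *
o=telemetry.get_obs();print(o['tcp_rot'],o['wrist_force'],o['torque'])
E
```

```text
[1.79977513e+02 1.45678393e-04 1.15337439e+02] [ 0.28525268  0.86213782 -1.59916325] [0.0854014  0.12549638 0.95053461]
```

Request:
play_rows(increments=[[[0, 0, 0], [0, 0, 1.5], 1], [[0, 0, 0], [0, 0, 1.5], 1]])

```text
time: 17.5
ee_pos: [0.6392, 0.053, 0.1184]
tcp_rot: [180.0, 0.0, 113.9]
wrist_force: [-0.0, 0.7, -0.9]
opening: 0.0248
grasp_force: 80.8
```

```bash
python3 - <<'E'
from h import *
o=telemetry.get_obs();print(o['tcp_rot'],o['wrist_force'],o['torque'])
E
```

```text
[1.79982074e+02 8.21830496e-03 1.13886652e+02] [-0.03604344  0.69012554 -0.90944268] [ 0.09190605 -0.0210464   1.50653087]
```

End stop confirmed, with torque rising to 1.5 N m. I'll relax slightly, open the gripper, lift away and look.

Request:
play_rows(increments=[[[0, 0, 0], [0, 0, -2], 1], [[0, 0, 0], [0, 0, -2], 0], [[0, 0, 0], [0, 0, -2], 0], [[0, 0, 0], [0, 0, -2], 0], [[0, 0, 0], [0, 0, -2], 0], [[0, 0, 0], [0, 0, -2], 0], [[0, 0, -20], [0, 0, -2], 0], [[0, 0, -60], [0, 0, -2], 0], [[0, 0, -100], [0, 0, -2], 0], [[0, 0, -140], [0, 0, -2], 0], [[0, 0, -140], [0, 0, -2], 0], [[0, 0, -140], [0, 0, -2], 0]])

```text
time: 18.7
ee_pos: [0.6396, 0.0528, 0.2594]
tcp_rot: [179.9, 0.0, 115.8]
wrist_force: [-0.5, 0.4, -0.7]
opening: 0.0853
grasp_force: 0.0
```

```bash
python3 - <<'E'
from h import *
p,_=snap('wrist'); q,_=snap('scene')
a=cv2.resize(p,(480,300)); b=cv2.resize(q[130:280,220:460],(480,300),interpolation=cv2.INTER_CUBIC)
cv2.imwrite('pics/fin.png',np.vstack([a,b])[:,:,::-1])
E
```

```text
(no output)
```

View pics/fin.png

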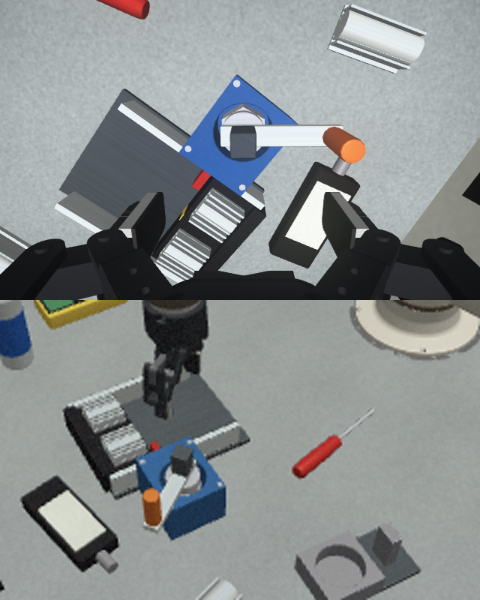

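The red bolt (200,180) is out behind the cartridge, which is against the stop. The crank is seated in the well and released, and the robot is clear of everything.

```bash
python3 -c "
from h import *
print(workorder.job_done())"
```

```text
the job is handed in; nothing more can be done
None
```

The job is handed in at about 19 s on the robot's clock: the cartridge is home against the stop, the crank is seated and released, and the bolt is turned to its end stop; the final pictures agree, but no verdict was returned.

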